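# Close the washed flour dredger and lift its dust cap

### The arm

A 6-joint arm with a two-finger parallel gripper is mounted at the origin on the work surface. World frame = base frame: x ahead of the robot, y to its left, z up, the work surface at z = 0. Lengths are in mm, angles in rad, forces in N, time in s.
With the tool pointing down it reaches from about 350 to 875 mm from the base axis. Payload 4.2 kg.
Tool frame: the origin (TCP) lies midway between the tips of the shut fingers; the grasp point (between the pads) lies 19 mm behind it (arm.grasp_offset is the distance from the TCP to the grasp point, in mm); z points along the fingers, y is the line along which they close (so a half turn about z gives the same grasp; the last joint's range is limited). The gripper opens to 85 mm and grips with 20 to 120 N. Pads are 22 mm wide; open, the fingers measure 114 mm over their backs; the gripper's body (76 mm by 85 mm) begins 54 mm behind the grasp point. The pads swing forward as they close: fully open they stand 13 mm farther back than shut.
Start: joints at [1.381, 0.385, 0.008, 0, -1.194, -0.259], TCP at [271.144, 563.099, 231.312] pointing down, gripper open.
Joint ranges: [-3.14, 3.14], [-1.21, 2.06], [-1.07, 1.41], [-3.16, 2.05], [-2.99, -0.16], [-3.1, 3.1]. Speed limits (rad/s): [2.79, 2.79, 3.14, 3.14, 3.14, 3.14].

### API

Orientations are given as a unit quaternion [x, y, z, w].
In Python, from bench import arm gives the robot as it stands. The module is installed in compiled form; this text tells all that it offers.
- The arm moves only by the tool servo_tool, never from a script. Its argument "increments" is a list of rows, each a list of 7 numbers: the opening, from 0 (shut) to 1 (fully open), then the shift along the tool's x, y, z in m, then the turn, a rotation vector about the tool's x, y, z in degrees. In form: [[grip, x, y, z, ax, ay, az], ...]. A call has 1 to 12 rows; each row is the pose to reach, as a shift and turn from the pose commanded when the call began, along the tool's axes at that moment; what a row does not reach only later rows make up. A row lasts 1/8 s, in which the tool goes at most 62.5 mm and 10.7 degrees, less where a joint would pass 70% of its speed; a pose out of reach is approached as far as the arm can. A call with a gripper value outside its range is refused whole. The fingers move at their own pace and stop on an object; the grip force is fixed at half the most. Time passes only in rows, so rows that repeat a pose let the fingers close. It gives the time, the measured TCP pose, the force, the opening and the grip force at its end, in the units of the state.
- arm.read_state(): the state, without advancing time (a new reading comes with each control period).
- arm.get_image(name): name is "side" or "top" or "wrist"; returns a dict with "color" (420x560x3 uint8, red, green, blue), "fx", "fy", "cx", "cy" (pixels), "k1" (the pictures are not rectified: a ray, as slopes to the right and down, at radius r is drawn at 1 + k1 r^2 times it, then the intrinsics apply), "rvec" (rotation vector, rad) and "tvec" (3), from world to camera coordinates, as OpenCV has them; the wrist camera has in their place "hand_eye" (4x4, takes a point from camera to tool coordinates, whose origin is the TCP and whose axes are the flange's). Camera axes: x right, y down, z forward; pixel columns grow to the right and rows downward; lengths in mm; the calibration is good to about 2 mm. A picture is of the moment at which its call begins: read the wrist's pose just before it. There is no depth.
- arm.job_done(): hands the job in; it is judged then, once.
Trained networks look in the newest picture that a camera, given by its name, has taken for a name from the list of things; names that differ only in an ending like _2 or _b are one class to them, and where a whole thing is asked for, a point or a joint stands for the part that bears it (a point fixed in the world has none). Each returns a list of dicts, best first, with "p" (0 to 1); they miss things now and then, are a little off and sometimes report something else, mostly with a low value. They report only what shows in the picture. A call takes as long as a camera call.
- arm.look_for(camera, thing): "box" ([centre column, centre row, width, height] in pixels, round what is visible of it).
- arm.spot_point(camera, thing): "centre" ([column, row] in pixels: a listed point, or the origin of a listed thing).
The state is a dict: "clock": time; "joints": joint angles; "joint_vel": joint speeds; "joint_efforts": joint torques, N m; "position": TCP position; "ee_rot": TCP orientation; "contact_force": force on the tool from outside, world axes, zero at the start; "wrist_torque": the same for the moment, N m; "gripper_width": finger opening in mm; "grasp_force": force on a finger pad.
Only numpy, scipy, OpenCV 4.12 (cv2) and the standard library are available. Lean on these libraries where they do the work, as an engineer would, in place of code of your own. Each camera call takes 0.05 s, during which the arm holds its last target. There are 200 camera calls.

### The job

The empty flour dredger has been washed and goes back together: pick up its lid set, the steel sieve lid with the white dust cap sitting on it, by the sieve lid's broad steel band, and lower the two together onto the open steel tin until the band sits flush on the rim; do not drop them and do not let the cap part from the sieve lid before that. Then lift the dust cap off alone, leaving the sieve lid seated, and finish while still holding the cap upright and still about 10 cm straight above the sieve lid, ready to go back on once the seat has been looked over. Leave the tin standing where it is and do not disturb the other things on the counter.

Things in the scene. Friction and masses are not known exactly. Their poses are not given: they have to be found in the camera images.
- tin: The dredger itself, a plain open stainless steel can, loose on the counter, 58 mm outside diameter (beads 60), 105 mm tall, bore 54 mm, floor 4 mm, about 0.4 kg. Origin: centre of its underside; z up its axis. The open glass jar, 92 mm wide, is not it.
- tin_mouth (a point): Centre of the tin's mouth, level with the rim, 105 mm above the tin's underside.
- sieve_lid: Inner lid: round steel, 0.12 kg, standing upright on its plug. Origin: centre of the plug's underside, z up. Plug 0-22 mm, 48 mm diameter (foot tapered to 36); ribbed gripping band 22-36 mm, 62 mm diameter; perforated neck and dome 36-56 mm, 36 mm diameter, hidden in the cap. Plug enters the tin with 2 to 3 mm clearance all round; the band's underside rests on the rim.
- lid_seat (a point): On the sieve lid's axis, at the underside of the band, 22 mm above the lid's origin; coincides with the tin's mouth when the lid is seated.
- cap: White plastic dust cap (the outer lid), a plain upside-down cup, 46 mm outside diameter, 40 mm bore, 36 mm tall, 35 g, sitting loosely over the sieve's neck on top of the band, 2 mm play all round. No thread or clip: weight alone holds it. Origin: centre of its open lower edge (36 mm above the sieve lid's origin while it sits there); z up to its closed top.
- open_jar: Bystander: open glass jar, 92 mm wide, 105 mm tall; origin centre of its underside.
- jar_tall: Bystander: clip-top glass jar, 96 mm wide, 190 mm tall; origin centre of its underside.
- jar_short: Bystander: clip-top glass jar, 92 mm wide, 115 mm tall; origin centre of its underside.
- bowl: Bystander: white bowl, 110 mm wide, 45 mm tall; origin centre of its underside.
- scoop: Bystander: wooden scoop lying along its x, about 140 mm long, 46 mm wide, 28 mm tall; origin on its underside near the middle.
- spice_jar: Bystander: small spice jar with a steel lid, 42 mm wide, 85 mm tall; origin centre of its underside.
- spoon: Bystander: steel spoon lying along its x, 170 mm long; origin on its underside.

How it is judged:
By the outcome, as a careful person would: the job done as asked, in the order asked, and still so for the second after the job is handed in, while the arm keeps its last pose, push and grip.
It also fails if it takes over 46 s, if anything falls off the work surface, if the arm or the gripper's body presses on something with over 40 N, if the wrist force passes 120 N, or if a joint passes its speed limit or range.

## Working session

There is one attempt and no reset: what is moved stays moved. The work goes in short steps, Python scripts to look and compute and a tool call to move; the robot and the scene stay as the last step left them, time stands still between calls to the robot, and variables do not carry over. Pictures are saved under pics/ and viewed, at most 13 in all, crops included, and the job is handed in when it is done.

Besides the shell and the picture viewer there is one more tool, called after "Emit:" as name(argument=value, ...), one argument or row to a line, values as JSON. servo_tool: Moves the arm, as the interface text tells. Its arguments: {"type":"object","properties":{"increments":{"type":"array","items":{"type":"array","items":{"type":"number"}}}},"required":["increments"]}

```bash
mkdir -p pics; cat > h.py <<'E'
import numpy as np, cv2
from bench import arm
from scipy.spatial.transform import Rotation as R
def cam(im,st=None):
    if "rvec" in im:
        Rm=cv2.Rodrigues(np.array(im["rvec"],float))[0]; t=np.array(im["tvec"],float).ravel()
        return Rm.T, -Rm.T@t
    H=np.array(im["hand_eye"]); Rt=R.from_quat(st["ee_rot"]).as_matrix()
    return Rt@H[:3,:3], Rt@H[:3,3]+np.array(st["position"])
def ray(im,px,st=None):
    Rw,o=cam(im,st)
    d=np.array([(px[0]-im["cx"])/im["fx"],(px[1]-im["cy"])/im["fy"]])
    u=d.copy()
    for _ in range(20): u=d/(1+im["k1"]*(u@u))
    v=Rw@np.array([u[0],u[1],1]); return o,v/np.linalg.norm(v)
def proj(im,P,st=None):
    Rw,o=cam(im,st); c=Rw.T@(np.array(P,float)-o); u=c[:2]/c[2]; u=u*(1+im["k1"]*(u@u))
    return np.array([u[0]*im["fx"]+im["cx"],u[1]*im["fy"]+im["cy"]])
def atz(im,px,z,st=None):
    o,v=ray(im,px,st); return o+v*(z-o[2])/v[2]
def tri(rays):
    A=sum(np.eye(3)-np.outer(v,v) for o,v in rays); b=sum((np.eye(3)-np.outer(v,v))@o for o,v in rays)
    return np.linalg.solve(A,b)
def save(im,n): cv2.imwrite("pics/"+n,im["color"][:,:,::-1])
E
python3 - <<'E'
from h import *
s=arm.read_state();print({k:np.round(v,3).tolist() for k,v in s.items()})
ims={}
for c in("side","top","wrist"):
    ims[c]=arm.get_image(c)
    print(c,np.round(cam(ims[c],s)[1]),np.round(cam(ims[c],s)[0][:,2],2))
    for t in("tin","tin_mouth","sieve_lid","lid_seat","cap","open_jar","jar_tall","jar_short","bowl","scoop","spice_jar","spoon"):
        r=arm.spot_point(c,t)[:2]; z={"tin_mouth":105,"lid_seat":22,"cap":36}.get(t,0)
        print(c,t,[(round(q["p"],2),np.round(q["centre"]).tolist(),np.round(atz(ims[c],q["centre"],z,s)).tolist()) for q in r])
cv2.imwrite("pics/a.png",cv2.resize(np.hstack([ims["side"]["color"],ims["top"]["color"]])[:,:,::-1],(800,300)))
save(ims["top"],"top.png");save(ims["side"],"side.png")
E
```

```text
{'clock': 0.0, 'joints': [1.381, 0.386, 0.007, -0.0, -1.194, -0.259], 'joint_vel': [-0.0, 0.0, 0.0, -0.0, 0.0, -0.001], 'joint_efforts': [-0.0, -39.229, 18.841, 4.186, -0.005, -0.0], 'position': [270.91, 562.6, 230.226], 'ee_rot': [0.975, -0.223, -0.0, 0.001], 'contact_force': [-0.399, -0.585, -0.228], 'wrist_torque': [-0.011, 0.007, -0.002], 'grasp_force': 0.0, 'gripper_width': 85.569}
side [ 204.  680. 1002.] [ 0.3  -0.56 -0.77]
side tin [(0.7, [250.0, 280.0], [528.0, 201.0, 0.0])]
side tin_mouth [(0.71, [251.0, 256.0], [521.0, 202.0, 105.0])]
side sieve_lid [(0.46, [265.0, 204.0], [610.0, -4.0, 0.0]), (0.38, [358.0, 242.0], [358.0, -19.0, 0.0])]
side lid_seat [(0.8, [266.0, 198.0], [609.0, -8.0, 22.0]), (0.39, [270.0, 206.0], [589.0, 9.0, 22.0])]
side cap [(0.74, [265.0, 194.0], [612.0, -9.0, 36.0])]
side open_jar [(0.48, [223.0, 375.0], [462.0, 411.0, 0.0])]
side jar_tall [(0.88, [182.0, 224.0], [752.0, 152.0, 0.0]), (0.28, [225.0, 374.0], [460.0, 407.0, 0.0])]
side jar_short [(0.94, [241.0, 144.0], [778.0, -158.0, 0.0])]
side bowl [(0.84, [359.0, 245.0], [352.0, -11.0, 0.0])]
si
[... 679 characters left out ...]
04.0, -4.0, 0.0]), (0.68, [339.0, 218.0], [531.0, -166.0, 0.0])]
top jar_tall [(0.96, [245.0, 154.0], [744.0, 134.0, 0.0])]
top jar_short [(0.82, [334.0, 146.0], [768.0, -155.0, 0.0])]
top bowl [(0.57, [293.0, 271.0], [367.0, -15.0, 0.0]), (0.16, [162.0, 184.0], [651.0, 402.0, 0.0])]
top scoop [(0.82, [159.0, 242.0], [465.0, 411.0, 0.0])]
top spice_jar [(0.81, [162.0, 188.0], [639.0, 403.0, 0.0])]
top spoon [(0.86, [420.0, 242.0], [451.0, -425.0, 0.0])]
wrist [342. 528. 371.] [-0.28  0.13 -0.95]
wrist tin []
wrist tin_mouth []
wrist sieve_lid []
wrist lid_seat []
wrist cap []
wrist open_jar []
wrist jar_tall []
wrist jar_short []
wrist bowl []
wrist scoop []
wrist spice_jar []
wrist spoon []
```

View pics/top.png

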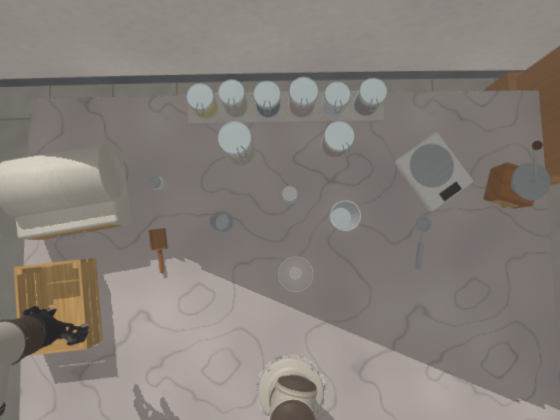

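View pics/side.png

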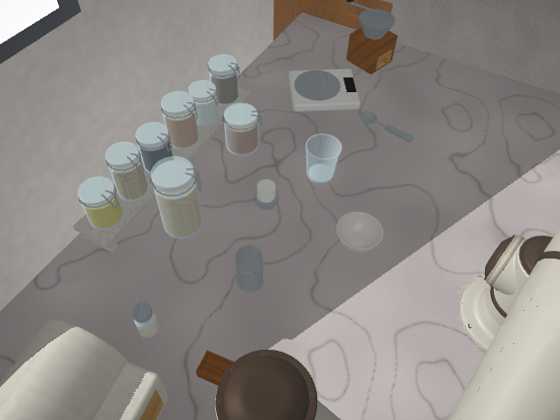

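The tin is near (525,205), about top pixel (221,222) and side (250,268). The lid set is near (608,-6), top (289,194) and side (265,195). The detections at (340,216) are the open jar. I'll move the wrist camera over the tin first.

Emit:
servo_tool(
  increments=[
    [1,0.048,0.0265,0,0,0,0],
    [1,0.096,0.053,0,0,0,0],
    [1,0.144,0.08,0,0,0,0],
    [1,0.192,0.106,0,0,0,0],
    [1,0.24,0.132,0,0,0,0],
    [1,0.288,0.159,0,0,0,0],
    [1,0.336,0.185,0,0,0,0],
    [1,0.385,0.212,0,0,0,0],
    [1,0.385,0.212,0,0,0,0],
    [1,0.385,0.212,0,0,0,0],
  ],
)

```text
clock: 3.2
position: [526.0, 204.9, 231.2]
ee_rot: [0.975, -0.223, -0.0, -0.0]
contact_force: [0.6, 0.6, 0.2]
gripper_width: 84.9
grasp_force: 0.0
```

```bash
cat > look.py <<'E'
from h import *
import sys
n=sys.argv[1]; T=sys.argv[2:]
s=arm.read_state();im=arm.get_image("wrist");save(im,n+".png")
print(s["clock"],np.round(s["position"],1),np.round(s["ee_rot"],4),np.round(s["contact_force"],1),round(s["gripper_width"],1),s["grasp_force"],np.round(s["joints"],2))
for a in T:
    t,z=a.split(":")
    for q in arm.spot_point("wrist",t)[:2]: print(t,round(q["p"],2),np.round(q["centre"],1),np.round(atz(im,q["centre"],float(z),s),1))
E
python3 -c "
from bench import arm;print(arm.grasp_offset)"
python3 look.py w1 tin:0 tin_mouth:105 lid_seat:22 cap:36
```

```text
18.700000000000003
3.2 [526.  204.9 231.2] [ 9.748e-01 -2.229e-01 -1.000e-04 -0.000e+00] [0.6 0.6 0.2] 84.9 0.0 [ 0.66  0.28 -0.14 -0.   -1.15  0.46]
tin 0.89 [287.8 176.6] [523.7 202.4   0. ]
tin_mouth 0.98 [290.4 200.6] [523.5 200.6 105. ]
cap 0.89 [443.2  16.7] [607.2  -3.2  36. ]
```

View pics/w1.png

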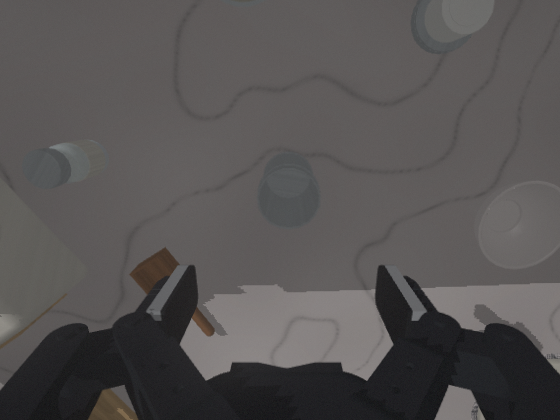

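The tin mouth rim is centred near pixel (290,200), at about (523.5,200.6). Next I'll hover over the lid set.

Emit:
servo_tool(
  increments=[
    [1,0.041,0.038,0,0,0,0],
    [1,0.083,0.077,0.0,0,0,0],
    [1,0.124,0.115,0.03,0,0,0],
    [1,0.165,0.153,0.06,0,0,0],
    [1,0.165,0.153,0.08,0,0,0],
    [1,0.165,0.153,0.08,0,0,0],
    [1,0.165,0.153,0.08,0,0,0],
  ],
)

```text
clock: 4.32
position: [608.9, -3.3, 152.5]
ee_rot: [0.975, -0.222, 0.001, -0.0]
contact_force: [0.5, -0.1, -0.2]
gripper_width: 85.8
grasp_force: 0.0
```

```bash
python3 look.py w2 sieve_lid:0 lid_seat:22 cap:36
```

```text
4.325 [608.9  -3.3 152.5] [ 9.751e-01 -2.216e-01  9.000e-04 -2.000e-04] [ 0.5 -0.1 -0.2] 85.8 0.0 [ 0.26  0.42 -0.14  0.   -1.    0.86]
sieve_lid 0.67 [289.6 193.1] [606.8  -7.2   0. ]
cap 0.88 [290.9 206.6] [604.2  -6.8  36. ]
```

View pics/w2.png

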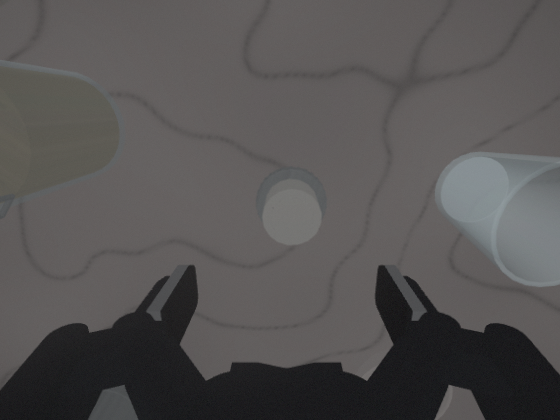

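The cap's top face is centred at about pixel (292,217). The band spans columns 256–327 with its top edge at row 168. I'll check these against projections.

```bash
python3 - <<'E'
from h import *
s=arm.read_state(); im=arm.get_image("wrist"); c=im["color"]
g=cv2.GaussianBlur(c,(3,3),0).astype(float); 
gx,gy=[cv2.Sobel(cv2.GaussianBlur(cv2.cvtColor(c,cv2.COLOR_RGB2GRAY),(0,0),1.2).astype(float),cv2.CV_64F,*a) for a in((1,0),(0,1))]
mag=np.hypot(gx,gy)
th=np.linspace(0,2*np.pi,180)
from scipy.ndimage import map_coordinates as mc
def score(x,y,r,z,a0=0,a1=360):
    P=[proj(im,[x+r*np.cos(t),y+r*np.sin(t),z],s) for t in th]
    P=np.array(P); return mc(mag,[P[:,1],P[:,0]],order=1).mean()
for nm,r,z in(("captop",23,72),("band",31,36),("bandlow",31,22)):
    best=max((score(x,y,r,z),x,y) for x in np.arange(598,614,.5) for y in np.arange(-14,3,.5))
    print(nm,best)
print(np.round(proj(im,s["position"],s)))
E
```

```text
captop (np.float64(33.11950086458897), np.float64(607.0), np.float64(-8.0))
band (np.float64(19.687275965247387), np.float64(600.5), np.float64(-0.5))
bandlow (np.float64(16.206699932131183), np.float64(598.0), np.float64(0.5))
[284. 270.]
```

```bash
python3 - <<'E'
from h import *
s=arm.read_state(); im=arm.get_image("wrist"); c=im["color"].copy()
for r,z,col in((23,72,(255,0,0)),(31,36,(0,255,0)),(31,22,(0,0,255))):
    P=np.array([proj(im,[607+r*np.cos(t),-8+r*np.sin(t),z],s) for t in np.linspace(0,6.3,120)])
    print(z,P.min(0),P.max(0))
    for p in P: c[int(round(p[1])),int(round(p[0]))]=col
k=np.hstack([im["color"],c])
cr=np.hstack([a[150:260,230:350] for a in(im["color"],c)])
cv2.imwrite("pics/c1.png",cv2.resize(cr[:,:,::-1],(792,363),interpolation=cv2.INTER_NEAREST))
R_=R.from_quat(s["ee_rot"]).as_matrix(); print(R_.T@(np.array([607,-8,0])-s["position"]))
E
```

```text
72 [260.63270087 187.37179721] [321.39520417 244.72106081]
36 [254.68268674 167.67288542] [326.15292598 236.11866969]
22 [256.17547848 164.78449378] [324.27226507 230.29122603]
[  0.203715     4.8680381  152.41466809]
```

View pics/c1.png

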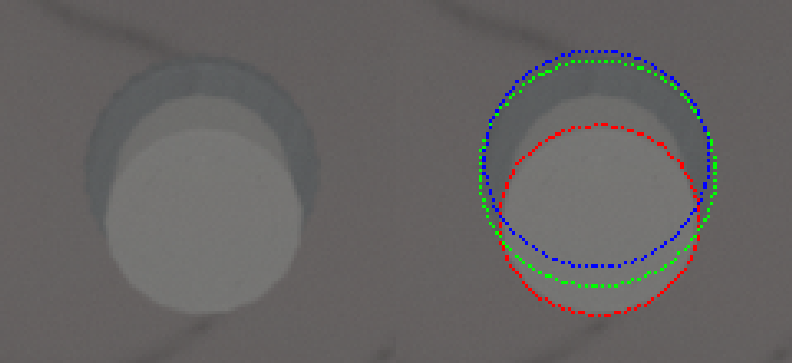

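```bash
python3 - <<'E'
from h import *
for i in range(4):
    s=arm.read_state(); print(s["clock"],np.round(s["position"],1),np.round(s["ee_rot"],4),s["gripper_width"]); arm.get_image("wrist")
E
```

```text
4.625 [608.5  -3.8 152.2] [ 9.750e-01 -2.221e-01  7.000e-04 -3.000e-04] 85.08621586662136
4.675 [608.4  -3.9 151.9] [ 9.750e-01 -2.222e-01  4.000e-04 -2.000e-04] 85.2613825785928
4.725 [608.4  -4.1 151.8] [ 9.750e-01 -2.223e-01  3.000e-04 -2.000e-04] 85.38335723680848
4.775 [608.3  -4.2 151.6] [ 9.750e-01 -2.224e-01  2.000e-04 -1.000e-04] 85.40123714171396
```

```bash
python3 - <<'E'
from h import *
s=arm.read_state(); im=arm.get_image("wrist"); print(im["fx"],np.round(np.array(im["hand_eye"]),3).tolist())
Rm=R.from_quat(s["ee_rot"]).as_matrix()
for z in(0,-6,-13,-19,-25,-32,-45):
  print(z,[np.round(proj(im,Rm@np.array([x,y,z])+s["position"],s)).tolist() for x in(11,-11) for y in(-42.5,42.5)])
E
```

```text
310.276101835817 [[0.0, -0.952, -0.307, 78.871], [1.0, 0.0, 0.0, 0.914], [-0.0, -0.307, 0.952, -141.094], [0.0, 0.0, 0.0, 1.0]]
0 [[199.0, 250.0], [369.0, 250.0], [203.0, 289.0], [365.0, 289.0]]
-6 [[196.0, 256.0], [372.0, 256.0], [200.0, 295.0], [368.0, 295.0]]
-13 [[192.0, 263.0], [376.0, 263.0], [196.0, 304.0], [372.0, 304.0]]
-19 [[188.0, 269.0], [380.0, 269.0], [193.0, 311.0], [375.0, 311.0]]
-25 [[184.0, 276.0], [384.0, 276.0], [189.0, 320.0], [379.0, 320.0]]
-32 [[178.0, 285.0], [389.0, 285.0], [184.0, 330.0], [384.0, 330.0]]
-45 [[167.0, 304.0], [400.0, 304.0], [174.0, 353.0], [393.0, 353.0]]
```

The pose is still settling toward the commanded one. The fingertips sit 13 mm behind the TCP when open, as described. Now I'll descend to TCP z≈10 and close on the band.

Emit:
servo_tool(
  increments=[
    [1,0.0005,0.0035,0.05,0,0,0],
    [1,0.0005,0.0035,0.1,0,0,0],
    [1,0.0005,0.0035,0.13,0,0,0],
    [1,0.0005,0.0035,0.141,0,0,0],
    [1,0.0005,0.0035,0.141,0,0,0],
    [1,0.0005,0.0035,0.141,0,0,0],
    [0.82,0.0005,0.0035,0.141,0,0,0],
    [0.82,0.0005,0.0035,0.141,0,0,0],
    [0,0.0005,0.0035,0.141,0,0,0],
    [0,0.0005,0.0035,0.141,0,0,0],
    [0,0.0005,0.0035,0.141,0,0,0],
    [0,0.0005,0.0035,0.141,0,0,0],
  ],
)

```text
clock: 6.38
position: [608.0, -7.6, 11.5]
ee_rot: [0.975, -0.222, 0.001, -0.0]
contact_force: [-1.4, 1.0, 5.0]
gripper_width: 60.1
grasp_force: 64.8
```

```bash
python3 look.py w3 cap:36
```

```text
6.375 [608.   -7.6  11.5] [ 9.750e-01 -2.222e-01  9.000e-04 -2.000e-04] [-1.4  1.   5. ] 60.1 64.84132289886475 [ 0.25  0.59 -0.28  0.   -0.7   0.87]
cap 0.66 [283.1 299.3] [607.5  -7.   36. ]
```

View pics/w3.png

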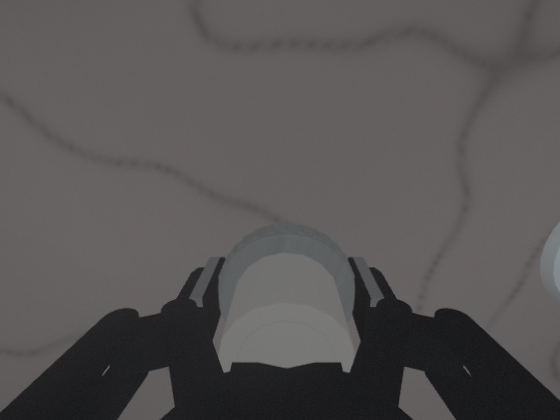

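The lid set is gripped, with the band held between the pads at columns 218–355 and the cap still seated. I'll fit the tin rim from the first hover image and the band's position in the hand.

```bash
cat > fit.py <<'E'
from h import *
from scipy.ndimage import map_coordinates as mc
from scipy.optimize import minimize
def fit(im,s,r,z,x0,y0,sel=None,w=6,n=180,frame=None,c=None):
    g=cv2.GaussianBlur(cv2.cvtColor(im["color"] if c is None else c,cv2.COLOR_RGB2GRAY).astype(np.float32),(0,0),1.0)
    m=np.hypot(cv2.Sobel(g,cv2.CV_32F,1,0),cv2.Sobel(g,cv2.CV_32F,0,1))
    th=np.linspace(0,2*np.pi,n,endpoint=False)
    if sel: th=th[(np.degrees(th-sel[0]+np.pi)%360-180)**2<sel[1]**2]
    def sc(p): 
        P=np.array([proj(im,[p[0]+r*np.cos(t),p[1]+r*np.sin(t),z],s) for t in th]); return mc(m,[P[:,1],P[:,0]],order=1).mean()
    G=[(sc((x,y)),x,y) for x in np.arange(x0-w,x0+w+.1,.5) for y in np.arange(y0-w,y0+w+.1,.5)]
    return sorted(G)[::-1][:4]
E
python3 - <<'E'
from fit import *
s=arm.read_state(); im=arm.get_image("wrist")
q=[0.9748,-0.2229,0,0]
c=cv2.imread("pics/w1.png")[:,:,::-1].copy()
s1=dict(position=[526,204.9,231.2],ee_rot=q)
for r in(27,29,30): print("rim",r,np.round(fit(im,s1,r,105,523.5,201,c=c),1).tolist())
a=np.arctan2(-.4348,.9006)
def part(th0): return (th0,60)
Rm=R.from_quat(s["ee_rot"]).as_matrix()
for r,z in((31,36+1),):
    for d in (50,70):
        print("band",d,np.round(fit(im,s,r,z,607,-8,sel=(a,d),w=4),1).tolist(), np.round(s["position"],1))
P=np.array([proj(im,np.array([607.4,-8.3,36])+31*np.array([np.cos(t),np.sin(t),0]),s) for t in np.linspace(0,6.3,200)])
print(P.min(0),P.max(0))
p=[proj(im,Rm@np.array([0,y,-25])+s["position"],s) for y in(-31,0,31)];print(np.round(p,1).tolist())
cc=im["color"].copy()
for p in P: 
    if p[1]<420: cc[int(round(p[1])),int(round(p[0]))]=(0,255,0)
for r_,z_,k in((30,105,(255,0,0)),(29,0,(0,0,255))):
  P=np.array([proj(im,np.array([523.5+r_*np.cos(t),201+r_*np.sin(t),z_]),s1) for t in np.linspace(0,6.3,200)])
  for p in P: c[int(round(p[1])),int(round(p[0]))]=k
cr=np.hstack([cc[200:360,180:390],c[130:290,180:390]])
cv2.imwrite("pics/c2.png",cv2.resize(cr[:,:,::-1],(798,304),interpolation=cv2.INTER_NEAREST))
E
```

```text
rim 27 [[14.8, 526.0, 201.5], [14.7, 526.5, 201.5], [14.7, 525.5, 201.5], [14.6, 526.0, 201.0]]
rim 29 [[13.2, 527.5, 201.0], [13.1, 527.5, 200.5], [13.1, 528.0, 200.5], [13.0, 528.5, 200.5]]
rim 30 [[11.6, 528.5, 200.5], [11.6, 528.5, 201.0], [11.5, 529.0, 201.0], [11.4, 528.0, 200.0]]
band 50 [[14.9, 611.0, -10.5], [14.8, 611.0, -10.0], [14.3, 608.5, -4.0], [14.3, 611.0, -11.0]] [608.   -7.6  11.5]
band 70 [[32.7, 607.0, -8.5], [32.6, 607.5, -8.5], [30.9, 608.0, -9.0], [30.8, 611.0, -9.0]] [608.   -7.6  11.5]
[214.62061948 232.44354265] [356.79212387 355.08815401]
[[212.6, 298.5], [283.8, 298.6], [355.0, 298.5]]
```

View pics/c2.png

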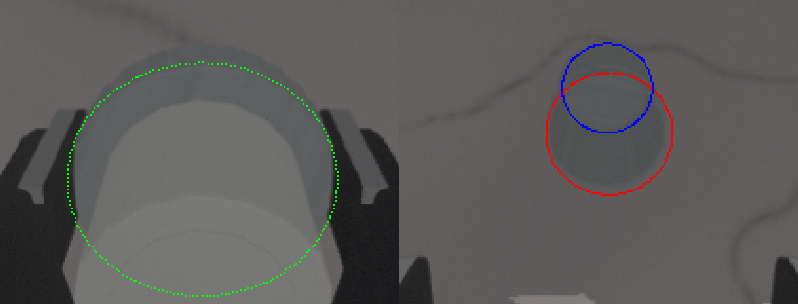

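The band sits within about 1 mm of the gripper axis, but the tin rim is too faint to trust in that first view. I'll lift, then look at the rim from directly overhead with the lid in hand.

Emit:
servo_tool(
  increments=[
    [0,0,0,-0.008,0,0,0],
    [0,0,0,-0.025,0,0,0],
    [0,0,0,-0.05,0,0,0],
    [0,0,0,-0.08,0,0,0],
    [0,0,0,-0.11,0,0,0],
    [0,0,0,-0.14,0,0,0],
    [0,0,0,-0.155,0,0,0],
    [0,0,0,-0.16,0,0,0],
    [0,0,0,-0.16,0,0,0],
  ],
)

```text
clock: 7.65
position: [606.7, -7.8, 169.6]
ee_rot: [0.975, -0.223, -0.001, 0.0]
contact_force: [-0.5, 0.4, -1.7]
gripper_width: 60.4
grasp_force: 64.9
```

Emit:
servo_tool(
  increments=[
    [0,-0.012,-0.0075,0,0,0,0],
    [0,-0.037,-0.023,0,0,0,0],
    [0,-0.072,-0.045,0,0,0,0],
    [0,-0.11,-0.068,0,0,0,0],
    [0,-0.148,-0.092,0,0,0,0],
    [0,-0.186,-0.115,0,0,0,0],
    [0,-0.215,-0.133,0,0,0,0],
    [0,-0.237,-0.147,0.006,0,0,0],
    [0,-0.245,-0.152,0.016,0,0,0],
    [0,-0.245,-0.152,0.026,0,0,0],
    [0,-0.245,-0.152,0.03,0,0,0],
    [0,-0.245,-0.152,0.03,0,0,0],
  ],
)

```text
clock: 9.15
position: [452.6, 234.7, 139.7]
ee_rot: [0.975, -0.223, -0.0, 0.001]
contact_force: [-0.1, 0.3, -1.5]
gripper_width: 60.2
grasp_force: 64.9
```

```bash
python3 look.py w4 tin_mouth:105 tin:0 cap:165; python3 look.py w5 tin_mouth:105 tin:0
```

```text
9.15 [452.6 234.7 139.7] [ 9.748e-01 -2.231e-01 -3.000e-04  6.000e-04] [-0.1  0.3 -1.5] 60.2 64.94893670082092 [ 0.8   0.28 -0.4   0.   -0.89  0.32]
tin_mouth 0.6 [280.9 107.1] [524.9 201.7 105. ]
tin_mouth 0.19 [279.2 108.3] [524.7 202.8 105. ]
tin 0.68 [280.9 108.6] [524.7 203.5   0. ]
cap 0.88 [283.2 301.1] [451.8 235.4 165. ]
9.35 [452.9 235.3 140.6] [ 9.748e-01 -2.229e-01  2.000e-04 -3.000e-04] [ 0.1  0.1 -1.5] 59.9 64.9487042427063 [ 0.8   0.28 -0.4   0.   -0.89  0.32]
tin_mouth 0.8 [283.1 107.2] [524.6 201.4 105. ]
tin 0.82 [280.9 110.2] [524.  204.9   0. ]
```

View pics/w5.png

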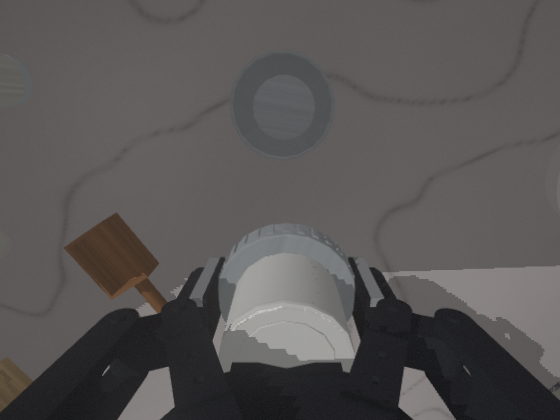

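Tin rim is clearly visible from above, centred near (281.5,105), with cap and lid together in the hand.

```bash
python3 - <<'E'
from fit import *
s=arm.read_state(); im=arm.get_image("wrist"); Rm=R.from_quat(s["ee_rot"]).as_matrix()
print(np.round(s["position"],1))
for r in(29,30):
  for f in fit(im,s,r,105,524.5,201.5,w=4)[:3]: print("rim",r,np.round(f,1),np.round(Rm.T@(np.array([f[1],f[2],105])-s["position"]),2))
E
```

```text
[452.7 235.4 140.6]
rim 29 [  9.4 523.5 204. ] [77.46 -2.41 35.62]
rim 29 [  9.4 523.5 203.5] [77.67 -1.96 35.62]
rim 29 [  9.4 524.  204. ] [77.91 -2.63 35.62]
rim 30 [  8.1 523.  205. ] [76.57 -3.09 35.62]
rim 30 [  8.1 523.5 205. ] [77.02 -3.31 35.62]
rim 30 [  8.1 521.5 201.5] [76.74  0.71 35.62]
```

```bash
cat > rim.py <<'E'
from h import *
from scipy.ndimage import map_coordinates as mc
def rim(im,s,c0,r0,r1,z):
    L=cv2.GaussianBlur(im["color"].astype(np.float32),(0,0),1.0); pts=[]
    rr=np.arange(r0,r1,.25)
    for t in np.linspace(0,2*np.pi,120,endpoint=False):
        p=sum(np.abs(np.gradient(mc(L[:,:,k],[c0[1]+rr*np.sin(t),c0[0]+rr*np.cos(t)],order=1))) for k in range(3))
        i=p.argmax(); pts.append([c0[0]+rr[i]*np.cos(t),c0[1]+rr[i]*np.sin(t)])
    W=np.array([atz(im,p,z,s)[:2] for p in pts]); k=np.ones(len(W),bool)
    for _ in range(8):
        A=np.c_[2*W[k],np.ones(k.sum())]; x=np.linalg.lstsq(A,(W[k]**2).sum(1),rcond=None)[0]
        r=np.sqrt(x[2]+x[0]**2+x[1]**2); e=np.hypot(*(W-x[:2]).T)-r; k=np.abs(e)<max(.5,1.5*np.median(np.abs(e)))
    return x[:2],r,k.sum()
E
python3 - <<'E'
from rim import *
s=arm.read_state(); im=arm.get_image("wrist"); Rm=R.from_quat(s["ee_rot"]).as_matrix()
print(np.round(s["position"],1))
for a in((45,60),(47,56),(26,38)):
  z=105 if a[0]>40 else 4
  c0=(281.5,105) if z>9 else (284.5,107)
  c,r,n=rim(im,s,c0,*a,z); print(a,np.round(c,1),round(r,1),n,np.round(Rm.T@(np.array([*c,105])-s["position"]),2))
E
```

```text
[452.6 235.5 140.5]
(45, 60) [525.2 201.9] 26.6 119 [79.98 -1.24 35.55]
(47, 56) [525.2 201.9] 26.6 119 [79.98 -1.24 35.55]
(26, 38) [524.8 202. ] 26.4 114 [79.62 -1.18 35.55]
```

The bore circle fits well at (525.0,202.0), and the rim and floor fits agree. I'll move the lid over it.

Emit:
servo_tool(
  increments=[
    [0,0.01,-0.0005,0,0,0,0],
    [0,0.03,-0.001,0,0,0,0],
    [0,0.053,-0.0015,0,0,0,0],
    [0,0.072,-0.002,0,0,0,0],
    [0,0.0803,-0.0025,0,0,0,0],
    [0,0.0803,-0.0025,0.005,0,0,0],
    [0,0.0803,-0.0025,0.012,0,0,0],
    [0,0.0803,-0.0025,0.018,0,0,0],
    [0,0.0803,-0.0025,0.02,0,0,0],
    [0,0.0803,-0.0025,0.02,0,0,0],
  ],
)

```text
clock: 10.85
position: [525.7, 203.0, 120.2]
ee_rot: [0.975, -0.222, -0.0, 0.0]
contact_force: [-1.5, -0.4, -1.1]
gripper_width: 59.7
grasp_force: 64.9
```

```bash
python3 look.py w6 cap:146; python3 - <<'E'
from h import *
im=arm.get_image("side"); save(im,"s6.png"); s=arm.read_state()
print(np.round(s["position"],1))
for p in((525,202,105),(525,202,110),(525,202,180)): print(proj(im,p))
c=im["color"][130:330,150:350]; cv2.imwrite("pics/s6.png",cv2.resize(c[:,:,::-1],(600,600),interpolation=cv2.INTER_CUBIC))
E
```

```text
10.85 [525.7 203.  120.2] [ 9.750e-01 -2.223e-01 -1.000e-04  1.000e-04] [-1.5 -0.4 -1.1] 59.7 64.94866847991943 [ 0.66  0.39 -0.3   0.   -0.89  0.47]
cap 0.83 [281.7 300.1] [525.9 203.9 146. ]
[526.  203.1 120.6]
[249.77892352 255.52158623]
[249.71835824 254.21963815]
[248.82056577 234.93762358]
```

View pics/s6.png

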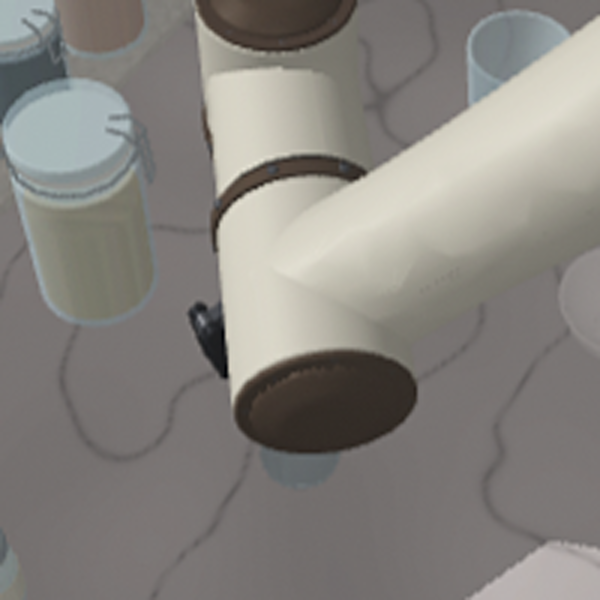

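The side view is blocked by the arm, with only the tin's foot visible. The tool is where I planned, so I'll descend slowly and watch the force.

Emit:
servo_tool(
  increments=[
    [0,0,0,0.004,0,0,0],
    [0,0,0,0.008,0,0,0],
    [0,0,0,0.011,0,0,0],
    [0,0,0,0.014,0,0,0],
    [0,0,0,0.017,0,0,0],
    [0,0,0,0.017,0,0,0],
  ],
)

```text
clock: 11.75
position: [525.7, 202.8, 103.0]
ee_rot: [0.975, -0.223, -0.0, 0.0]
contact_force: [0.6, 0.4, -1.9]
gripper_width: 60.0
grasp_force: 64.9
```

Emit:
servo_tool(
  increments=[
    [0,0,0,0.003,0,0,0],
    [0,0,0,0.006,0,0,0],
    [0,0,0,0.008,0,0,0],
    [0,0,0,0.008,0,0,0],
  ],
)

```text
clock: 12.25
position: [525.8, 202.8, 95.1]
ee_rot: [0.975, -0.223, -0.0, 0.0]
contact_force: [0.7, 0.7, -1.0]
gripper_width: 60.2
grasp_force: 64.9
```

Emit:
servo_tool(
  increments=[
    [0,0,0,0.001,0,0,0],
    [0,0,0,0.0015,0,0,0],
    [0,0,0,0.0015,0,0,0],
  ],
)

```text
clock: 12.62
position: [526.1, 203.0, 94.5]
ee_rot: [0.975, -0.222, 0.0, -0.0]
contact_force: [-0.6, -0.5, 4.7]
gripper_width: 60.1
grasp_force: 65.2
```

Emit:
servo_tool(
  increments=[
    [0,0,0,0.001,0,0,0],
    [0,0,0,0.001,0,0,0],
  ],
)

```text
clock: 12.88
position: [526.2, 203.0, 94.5]
ee_rot: [0.975, -0.222, 0.001, -0.0]
contact_force: [-2.9, -0.5, 9.3]
gripper_width: 60.1
grasp_force: 65.9
```

```bash
python3 look.py w7 cap:141
```

```text
12.875 [526.2 203.   94.5] [ 9.750e-01 -2.222e-01  6.000e-04 -2.000e-04] [-2.9 -0.5  9.3] 60.1 65.92674851417542 [ 0.66  0.42 -0.32  0.   -0.83  0.47]
cap 0.92 [282.8 300.4] [538.8 197.1 141. ]
```

View pics/w7.png

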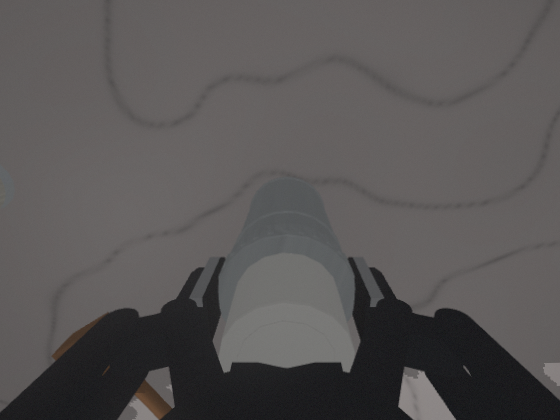

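The stop is hard at z 94.5: the reaction rose with no further motion, so the band is flush on the rim. The cap and band are together. I'll unload, open and check.

Emit:
servo_tool(
  increments=[
    [0,0,0,-0.001,0,0,0],
    [0,0,0,-0.0015,0,0,0],
    [1,0,0,-0.0015,0,0,0],
    [1,0,0,-0.0015,0,0,0],
    [1,0,0,-0.0015,0,0,0],
    [1,0,0,-0.0015,0,0,0],
    [1,0,0,-0.01,0,0,0],
    [1,0,0,-0.02,0,0,0],
    [1,0,0,-0.028,0,0,0],
    [1,0,0,-0.028,0,0,0],
    [1,0,0,-0.028,0,0,0],
  ],
)

```text
clock: 14.35
position: [525.7, 202.8, 120.8]
ee_rot: [0.975, -0.223, -0.0, -0.0]
contact_force: [-0.4, 0.3, -0.4]
gripper_width: 85.5
grasp_force: 0.0
```

```bash
python3 look.py w8 cap:119 lid_seat:105
```

```text
14.35 [525.7 202.8 120.8] [ 9.749e-01 -2.226e-01 -1.000e-04 -0.000e+00] [-0.4  0.3 -0.4] 85.5 0.0 [ 0.66  0.39 -0.29 -0.   -0.89  0.47]
```

View pics/w8.png

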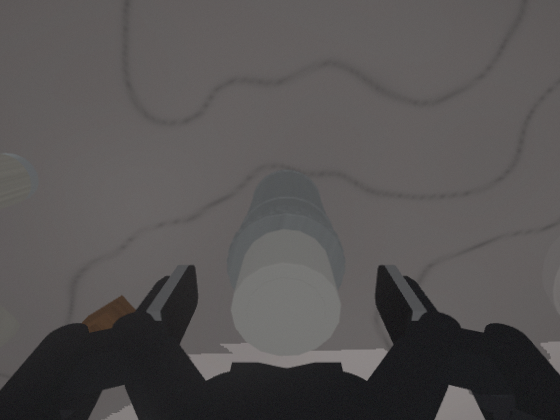

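The lid is seated on the tin. The cap (columns 232–340) is centred between the fingers, whose midpoint is column 287. I'll close on the cap alone.

Emit:
servo_tool(
  increments=[
    [0.62,0,0,0,0,0,0],
    [0.62,0,0,0,0,0,0],
    [0,0,0,0,0,0,0],
    [0,0,0,0,0,0,0],
    [0,0,0,0,0,0,0],
    [0,0,0,0,0,0,0],
    [0,0,0,-0.004,0,0,0],
    [0,0,0,-0.008,0,0,0],
  ],
)

```text
clock: 15.5
position: [525.7, 202.7, 128.8]
ee_rot: [0.975, -0.223, -0.0, 0.0]
contact_force: [0.6, -0.2, -1.2]
gripper_width: 44.1
grasp_force: 61.0
```

Emit:
servo_tool(
  increments=[
    [0,0,0,-0.008,0,0,0],
    [0,0,0,-0.02,0,0,0],
    [0,0,0,-0.04,0,0,0],
    [0,0,0,-0.06,0,0,0],
    [0,0,0,-0.078,0,0,0],
    [0,0,0,-0.088,0,0,0],
    [0,0,0,-0.092,0,0,0],
    [0,0,0,-0.092,0,0,0],
    [0,0,0,-0.092,0,0,0],
    [0,0,0,-0.092,0,0,0],
  ],
)

```text
clock: 16.75
position: [525.7, 202.8, 220.2]
ee_rot: [0.975, -0.223, -0.0, 0.0]
contact_force: [0.3, -0.3, 0.3]
gripper_width: 44.2
grasp_force: 61.0
```

```bash
python3 look.py w9 tin_mouth:105 cap:219 sieve_lid:83
```

```text
16.75 [525.7 202.8 220.2] [ 9.749e-01 -2.226e-01 -4.000e-04  5.000e-04] [ 0.3 -0.3  0.3] 44.2 60.99179366603494 [ 0.66  0.29 -0.16 -0.   -1.12  0.47]
tin_mouth 0.44 [282.6 206.6] [524.1 205.5 105. ]
cap 0.91 [285.6 268.4] [525.7 201.9 219. ]
sieve_lid 0.72 [284.4 199.4] [523.6 204.2  83. ]
sieve_lid 0.35 [284.5 207.9] [516.  207.7  83. ]
```

View pics/w9.png

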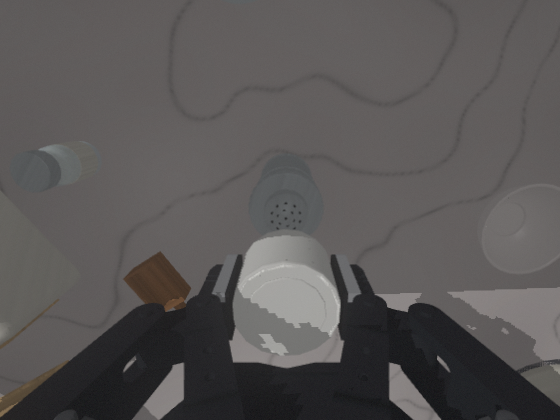

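The cap is held upright in the gripper, around pixel (286,290). The perforated sieve lid, near (286,210), stays seated on the tin. Handing in.

```bash
python3 -c "
from bench import arm
print(arm.job_done())"
```

```text
the job is handed in; nothing more can be done
None
```

The sieve lid is seated on the tin, and the cap is held upright and still about 10 cm straight above it; I handed the job in at about 17 s of the 46 s allowed, and no verdict came back.

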